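Pack the objective case in two layers

ROBOT

A 6-joint arm with a two-finger parallel gripper is mounted at the origin on the work surface. World frame = base frame: x ahead of the robot, y to its left, z up, the work surface at z = 0. Lengths are in m, angles in degrees, forces in N, time in s.
With the tool pointing down it reaches from about 0.3 to 0.75 m from the base axis. Payload 8.5 kg.
Tool frame: the origin (TCP) lies midway between the tips of the shut fingers; the grasp point (between the pads) lies env.tcp_to_grasp behind it (env.tcp_to_grasp is the distance from the TCP to the grasp point, in m); z points along the fingers, y is the line along which they close (so a half turn about z gives the same grasp; the last joint's range is limited). The gripper opens to 85 mm and grips with 20 to 120 N. Pads are 22 mm wide; open, the fingers measure 114 mm over their backs; the gripper's body (76 mm by 85 mm) begins 54 mm behind the grasp point. The pads swing forward as they close: fully open they stand 13 mm farther back than shut.
Start: joints at [53.841, 21.807, 74.336, -0, 83.858, -12.336], TCP at [0.222, 0.503, 0.231] pointing down, gripper open.
Joint ranges: [-178.18, 178.18], [-50.72, 133.34], [12.68, 142.11], [-81.47, 261.47], [9.98, 163.14], [-165.26, 165.26]. Speed limits (degrees/s): [136.94, 136.94, 180, 180, 180, 180].

INTERFACE

Orientations are given as a 3x3 rotation matrix whose columns are the frame's x, y, z axes.
In Python, from rig import observe, optics, job, env gives the robot as it stands. The module is installed in compiled form; this text tells all that it offers.
- The arm moves only by the shell command python3 -m jog 'ROWS' [FORCE]. ROWS is JSON, a list of rows, each a list of 7 numbers: the turn, a rotation vector about the tool's x, y, z in rad, then the shift along the tool's x, y, z in m, then the opening in per cent of the stroke, from 0 (shut) to 100 (fully open). A call has 1 to 10 rows; each row shifts and turns the commanded pose from where the row before left it, along the tool's axes as they then stand; what a row does not reach is not made up. A row lasts 1/8 s, in which the tool goes at most 62.5 mm and 10.7 degrees, less where a joint would pass 70% of its speed; a pose out of reach is approached as far as the arm can. A call is refused whole if a number of a shift passes 0.0625 or a number of a turn 0.188, either way. A call with a gripper value outside its range is refused whole. The fingers move at their own pace and stop on an object; FORCE is the grip in N (left out, the last holds). Time passes only in rows, so rows that do not move let the fingers close. It gives the time, the measured TCP pose, the force, the opening and the grip force at its end, in the units of the state.
- observe(): the state, without advancing time (a new reading comes with each control period).
- optics.get_image(name): name is "side" or "top" or "wrist"; returns a dict with "pixels" (400x640x3 uint8, red, green, blue), "mtx" (3x3 intrinsics, pixels), "rvec" (rotation vector, rad) and "tvec" (3), from world to camera coordinates, as OpenCV has them. Camera axes: x right, y down, z forward; pixel columns grow to the right and rows downward; lengths in m; the calibration is good to about 2 mm. A picture is of the moment at which its call begins. There is no depth.
- job.close_job(): hands the job in; it is judged then, once.
The state is a dict: "time_s": time; "q": joint angles; "qvel": joint speeds; "joint_efforts": joint torques, N m; "position": TCP position; "tool_rot": TCP orientation; "ft_force": force on the tool from outside, world axes, zero at the start; "wrist_torque": the same for the moment, N m; "grip_width": finger opening in m; "gripper_force": force on a finger pad.
Only numpy, scipy, OpenCV 4.12 (cv2) and the standard library are available. Lean on these libraries where they do the work, as an engineer would, in place of code of your own. Each camera call takes 0.05 s, during which the arm holds its last target. There are 200 camera calls.

TASK

Pack the open blue microscope case: stand the yellow-ringed objective upright in the round pocket at the bottom, setting it down gently rather than dropping it, and then lay the dark metal stage insert plate flat over it on the case's two end ledges, grip bar up. Leave the blue-ringed objective standing where it is.

Things in the scene. Friction and masses are not known exactly. Their poses are not given: they have to be found in the camera images.
- case: Open blue case, fixed, 152 (x) x 188 (y) x 88 mm high, walls 6, latches on -x face. Origin: underside centre; z up. Heights over origin: central round pocket (dia 54) floor 8; foam bed around it (140 x by 124 y) 18; a 26 wide ledge at each y end 74; rim 88. Insert plate lies on both ledges, long side along y, either way round, spare 12 per side in x, 8 in y.
- objective: Wanted objective, about 140 g: upright steel cylinder with YELLOW collar and nose, 60 mm tall: diameter 34 mm up to 48 above the bottom, then tapering to 20 at the top. Stands nose up on the bench. Origin: underside centre; z up along its axis. Standing in the pocket its top is 6 mm below the ledges.
- insert: Dark metal stage insert plate, 116 (x) x 160 (y) x 6 mm thick, about 260 g, flat on the bench, two windows 22 wide (too narrow for an objective). Origin: underside centre; z up. Red grip bar along y on its middle: 16 wide (x), 60 long (y), from 6 to 34 above the origin; grip it across x at its centre.
- other_objective: The look-alike objective that must stay: same size and shape (34 mm diameter, 60 mm tall), but with a BLUE collar and nose. Origin: centre of its underside; z up.

How it is judged (in metres and radians):
On the way:
1. the yellow-ringed objective stands upright in the pocket, let go (horizontal distance between objective and case below 0.015 m and z of objective in the frame of case below 0.012 m and angle between objective's own z axis and vertical below 0.15 rad and contact force between the fingers and objective below 0.1 N), for 0.2 s.
At the end, for the whole second after the job is handed in: Yellow objective upright (8 deg) on the pocket floor within 15 mm of the case centre; plate flat (3 deg), bar up, on both ledges over it, within 18 mm of the case centre and 11 deg of its long side; both at rest; blue objective still standing (horizontal distance between objective and case below 0.015 m and z of objective in the frame of case below 0.012 m and angle between each of objective, other_objective's own z axis and vertical below 0.15 rad and horizontal distance between insert and case below 0.018 m and z of insert in the frame of case between 0.07 and 0.078 m and angle between insert's own z axis and vertical below 0.06 rad and angle between the y axis of insert and the y axis of case, either way round below 0.2 rad and linear speed of each of insert, objective below 0.02 m/s); the robot touches nothing.
It fails at once if the blue-ringed objective is moved by more than 30 mm (distance of other_objective from where it was at the start of the episode above 0.03 m).
It fails at once if the yellow-ringed objective falls freely from more than about 20 mm (linear speed of objective above 0.65 m/s and contact force between the fingers and objective below 0.1 N).
It also fails if it takes over 61 s, if anything falls off the work surface, if the arm or the gripper's body presses on something with over 40 N, if the wrist force passes 120 N, or if a joint passes its speed limit or range.

## Working session

There is one attempt and no reset: what is moved stays moved. The work goes in short steps, Python scripts to look and compute and a shell command to move; the robot and the scene stay as the last step left them, time stands still between calls to the robot, and variables do not carry over. Pictures are saved under pics/ and viewed, at most 10 in all, crops included, and the job is handed in when it is done.

```bash
mkdir -p pics; cat > h.py <<'E'
import numpy as np, cv2
from rig import observe, optics, job, env
def snap(n,f):
    im=optics.get_image(n); cv2.imwrite(f'pics/{f}.png',cv2.cvtColor(im['pixels'],cv2.COLOR_RGB2BGR))
    np.savez(f'pics/{f}.npz',**im); return im
def ray(f,uv,z):
    im=np.load(f'pics/{f}.npz'); R=cv2.Rodrigues(im['rvec'])[0]; t=im['tvec'].ravel()
    c=-R.T@t; d=R.T@np.linalg.inv(im['mtx'])@np.array([uv[0],uv[1],1.]); return c+d*(z-c[2])/d[2]
E
python3 - <<'E'
from h import *
np.set_printoptions(precision=4,suppress=True)
s=observe(); print(s['time_s'],s['position'],s['tool_rot'],s['ft_force'],env.tcp_to_grasp)
for n in('top','side'):
    snap(n,n+'0')
a=[cv2.imread(f'pics/{n}0.png') for n in('top','side')]
E
```

```text
0.0 [0.222  0.5029 0.2307] [[-0.9148  0.4039 -0.0009]
 [ 0.4039  0.9148 -0.0012]
 [ 0.0003 -0.0015 -1.    ]] [0.4145 1.1898 0.6413] 0.0187
```

View pics/top0.png

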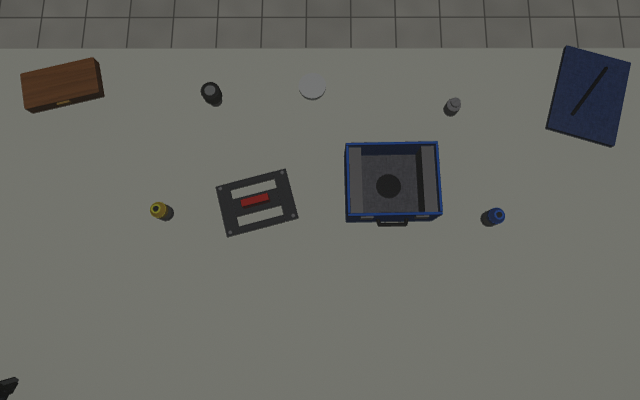

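View pics/side0.png

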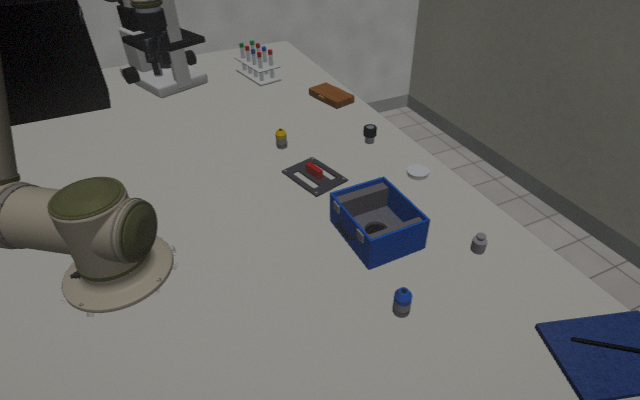

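The top view shows the yellow objective at about (158,209), the plate around (257,202), the case around (393,182) and the blue objective at (497,215). I'll enlarge that strip next.

```bash
python3 - <<'E'
from h import *
a=cv2.imread('pics/top0.png')
L=cv2.resize(a[160:240,140:300],None,fx=5,fy=5,interpolation=cv2.INTER_CUBIC)[:, :800]
b=cv2.resize(a[135:230,340:450],None,fx=6,fy=6,interpolation=cv2.INTER_CUBIC)
L=cv2.resize(L,(500,250)); b=cv2.resize(b,None,fx=.5,fy=.5)
c=np.zeros((600,800,3),np.uint8)
c[:300,:600]=cv2.resize(a[170:240,145:305][0:70],(600,262)).__class__((300,600,3),np.uint8)*0
c[:280,:640]=cv2.resize(a[170:240,145:305],(640,280),interpolation=cv2.INTER_CUBIC)
c[285:285+310,:360]=cv2.resize(a[137:230,340:448],(360,310),interpolation=cv2.INTER_CUBIC)
cv2.imwrite('pics/crop0.png',np.clip(c*1.6,0,255).astype(np.uint8))
E
```

```text
(no output)
```

View pics/crop0.png

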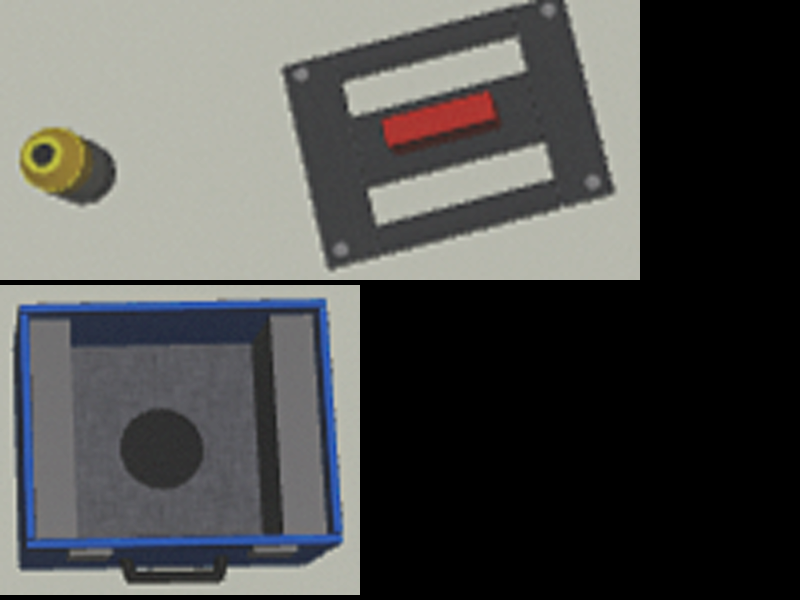

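```bash
python3 - <<'E'
from h import *
np.set_printoptions(precision=4,suppress=True)
U=lambda p:(p[0]/4+145-.4,p[1]/4+170-.4)
D=lambda p:(p[0]/3.333+340-.4,(p[1]-285)/3.333+137-.4)
r=lambda p,z:ray('top0',p,z)
print('yel',r(U((43,153)),.06), 'blue',r((498.5,215),.06))
print('bar',r(U((440.5,120)),.034)); a,b=r(U((387,133)),.034),r(U((494,107)),.034); d=a-b; print(np.linalg.norm(d),np.degrees(np.arctan2(-d[0],d[1])))
P=np.array([r(U(p),.006) for p in((284,68),(563,0),(613,192),(330,269))]);print(P,P.mean(0))
C=np.array([r(D(p),.088) for p in((18,307),(325,299),(341,541),(27,545))]);print(C,C.mean(0))
for d in(C[0]-C[1],C[3]-C[2],P[0]-P[1],P[3]-P[2]): print(np.degrees(np.arctan2(-d[0],d[1])))
print('pocket',r(D((162,449)),.018))
E
```

```text
yel [0.5046 0.3439 0.06  ] blue [ 0.4936 -0.3565  0.06  ]
bar [0.5283 0.1447 0.034 ]
0.058040812500653155 14.308163282008485
[[0.5628 0.2367 0.006 ]
 [0.6021 0.084  0.006 ]
 [0.4947 0.0545 0.006 ]
 [0.4519 0.2061 0.006 ]] [0.5279 0.1453 0.006 ]
[[ 0.6352 -0.0442  0.088 ]
 [ 0.6411 -0.2313  0.088 ]
 [ 0.4914 -0.2342  0.088 ]
 [ 0.488  -0.049   0.088 ]] [ 0.5639 -0.1397  0.088 ]
1.7819283582292071
1.0569143614903493
14.457670136481907
15.763213097019774
pocket [ 0.5635 -0.1407  0.018 ]
```

```bash
cat >> h.py <<'E'
def goto(x,y,z,yaw=0.):
    "remaining tool-axes turn and shift to TCP x,y,z with closing axis at yaw deg, tool down"
    s=observe(); R=np.array(s['tool_rot']); p=np.array(s['position']); a=np.radians(yaw)
    yv=np.array([np.cos(a),np.sin(a),0]); zv=np.array([0,0,-1.]); T=np.c_[np.cross(yv,zv),yv,zv]
    print('t',s['time_s'],'p',p.round(4),'F',np.round(s['ft_force'],1),'w',np.round(s['grip_width'],4),'g',np.round(s['gripper_force'],1))
    print('turn',cv2.Rodrigues(R.T@T)[0].ravel().round(4),'shift after turn',(T.T@(np.array([x,y,z])-p)).round(4))
E
python3 -m jog '[[0,0,0.165,0,0,0,100],[0,0,0.165,0,0,0,100],[0,0,0.165,0,0,0,100],[0,0,0.165,0,0,0,100],[0,0,0.165,0,0,0,100],[0,0,0.165,0,0,0,100],[0,0,0.165,0,0,0,100]]' 40
python3 -m jog '[[0,0,0,-0.02,0.035,0.005,100],[0,0,0,-0.02,0.035,0.005,100],[0,0,0,-0.02,0.035,0.005,100],[0,0,0,-0.02,0.035,0.005,100],[0,0,0,-0.02,0.035,0.005,100],[0,0,0,-0.02,0.035,0.005,100],[0,0,0,-0.02,0.035,0.005,100],[0,0,0,-0.02,0.035,0.005,100],[0,0,0,0,0,0,100],[0,0,0,0,0,0,100]]'
python3 - <<'E'
from h import *
goto(.505,.344,.12); snap('wrist','w1')
E
```

```text
time_s: 0.98
position: [0.2221, 0.503, 0.2309]
tool_rot: [[0.005, 1.0, -0.001], [1.0, -0.005, -0.001], [-0.001, -0.001, -1.0]]
ft_force: [-0.0, 0.6, 1.1]
grip_width: 0.0855
gripper_force: 0.0
time_s: 2.22
position: [0.5016, 0.3433, 0.1911]
tool_rot: [[-0.0, 1.0, -0.001], [1.0, 0.0, -0.0], [-0.0, -0.001, -1.0]]
ft_force: [0.1, -0.6, 0.2]
grip_width: 0.0851
gripper_force: 0.0
t 2.225 p [0.5016 0.3433 0.1911] F [ 0.1 -0.6  0.2] w 0.0851 g 0.0
turn [-0.0009  0.0001  0.0001] shift after turn [0.0007 0.0034 0.0711]
```

View pics/w1.png

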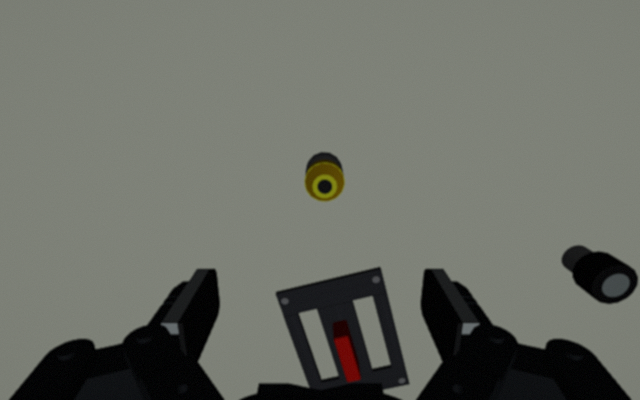

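The wrist view shows the yellow nose centre at (324,186), with the red bar below it.

```bash
python3 - <<'E'
from h import *
print(ray('w1',(324.5,186),.06), ray('w1',(324,168),.0))
E
```

```text
[0.50558347 0.34472643 0.06      ] [0.50579422 0.34517398 0.        ]
```

```bash
python3 -m jog '[[0,0,0,0.001,0.0035,0.03,100],[0,0,0,0,0,0.035,100],[0,0,0,0,0,0.035,100],[0,0,0,0,0,0.03,100],[0,0,0,0,0,0.02,100],[0,0,0,0,0,0.014,100],[0,0,0,0,0,0.01,100],[0,0,0,0,0,0,100],[0,0,0,0,0,0,0],[0,0,0,0,0,0,0]]' 40
python3 -m jog '[[0,0,0,0,0,0,0],[0,0,0,0,0,0,0],[0,0,0,0,0,0,0],[0,0,0,0,0,0,0]]' 40
python3 -c "
from h import *
goto(.564,-.140,.21,1.4)"
```

```text
time_s: 3.52
position: [0.5059, 0.3442, 0.018]
tool_rot: [[0.0, 1.0, 0.001], [1.0, -0.0, 0.0], [0.0, 0.001, -1.0]]
ft_force: [-0.6, 0.5, -0.1]
grip_width: 0.0517
gripper_force: 0.0
time_s: 4.03
position: [0.5059, 0.3442, 0.0179]
tool_rot: [[0.0, 1.0, 0.001], [1.0, -0.0, 0.0], [0.0, 0.001, -1.0]]
ft_force: [-1.4, 0.0, 5.4]
grip_width: 0.033
gripper_force: 39.9
t 4.025 p [0.5059 0.3442 0.0179] F [-1.4  0.   5.4] w 0.033 g 39.9
turn [ 0.0009 -0.0003 -0.0245] shift after turn [-0.4855  0.0462 -0.1921]
```

```bash
python3 -m jog '[[0,0,0,0,0,-0.01,0],[0,0,0,0,0,-0.02,0],[0,0,0,0,0,-0.03,0],[0,0,0,0,0,-0.03,0],[0,0,0,0,0,-0.03,0],[0,0,-0.0245,0,0,-0.03,0],[0,0,0,-0.02,0.002,-0.01,0],[0,0,0,-0.03,0.003,0,0],[0,0,0,-0.04,0.004,0,0],[0,0,0,-0.04,0.004,0,0]]'
python3 -m jog '[[0,0,0,-0.04,0.004,0,0],[0,0,0,-0.04,0.004,0,0],[0,0,0,-0.04,0.004,0,0],[0,0,0,-0.04,0.004,0,0],[0,0,0,-0.04,0.004,0,0],[0,0,0,-0.04,0.004,0,0],[0,0,0,-0.04,0.004,0,0],[0,0,0,-0.04,0.004,0,0],[0,0,0,-0.035,0.003,0,0],[0,0,0,0,0,0,0]]'
python3 - <<'E'
from h import *
goto(.564,-.140,.025,1.4); snap('wrist','w2')
E
```

```text
time_s: 5.28
position: [0.5213, 0.2122, 0.1765]
tool_rot: [[-0.024, 1.0, -0.002], [1.0, 0.024, -0.001], [-0.001, -0.002, -1.0]]
ft_force: [0.7, -1.1, -0.6]
grip_width: 0.0327
gripper_force: 39.9
time_s: 6.52
position: [0.5646, -0.1423, 0.1763]
tool_rot: [[-0.021, 1.0, -0.002], [1.0, 0.021, 0.0], [0.0, -0.002, -1.0]]
ft_force: [-0.1, -0.4, -1.4]
grip_width: 0.0323
gripper_force: 39.9
t 6.525 p [ 0.5646 -0.1423  0.1763] F [-0.1 -0.4 -1.4] w 0.0323 g 39.9
turn [-0.0018 -0.0004 -0.0039] shift after turn [ 0.0024 -0.0005  0.1513]
```

View pics/w2.png

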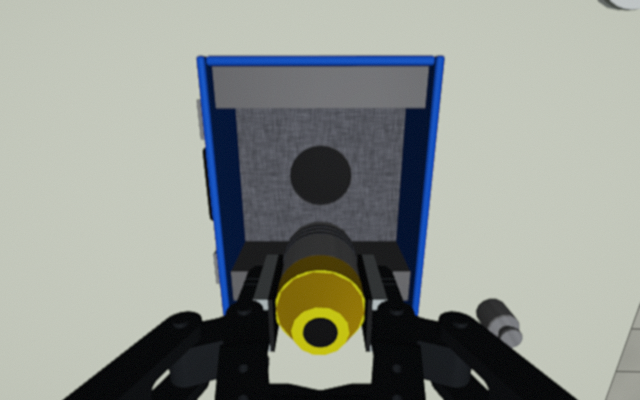

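The pocket centre is at (321,175), the far rim corners are at (199,58) and (442,58), and the held objective's nose is at (320,332).

```bash
python3 - <<'E'
from h import *
print(ray('w2',(321,175),.018), [ray('w2',p,.088).round(4) for p in((199,58),(442,58))],ray('w2',(320,332),.2183))
E
```

```text
[ 0.56558272 -0.13881368  0.018     ] [array([ 0.4894, -0.0491,  0.088 ]), array([ 0.6367, -0.0459,  0.088 ])] [ 0.56504982 -0.14232563  0.2183    ]
```

```bash
python3 -m jog '[[0,0,0,0.002,0,0.02,0],[0,0,0,0,0,0.03,0],[0,0,0,0,0,0.03,0],[0,0,0,0,0,0.025,0],[0,0,0,0,0,0.02,0],[0,0,0,0,0,0.01,0],[0,0,0,0,0,0.005,0],[0,0,0,0,0,0.003,0],[0,0,0,0,0,0.002,0],[0,0,0,0,0,0,0]]'
python3 -m jog '[[0,0,0,0,0,0.001,0],[0,0,0,0,0,0.001,0],[0,0,0,0,0,0.001,0],[0,0,0,0,0,0,0]]'
```

```text
time_s: 7.82
position: [0.5655, -0.1376, 0.0326]
tool_rot: [[-0.024, 1.0, 0.0], [1.0, 0.024, -0.0], [-0.0, 0.0, -1.0]]
ft_force: [0.2, 0.3, -1.2]
grip_width: 0.0328
gripper_force: 39.9
time_s: 8.32
position: [0.5654, -0.1376, 0.0292]
tool_rot: [[-0.024, 1.0, -0.0], [1.0, 0.024, 0.0], [0.0, -0.0, -1.0]]
ft_force: [-0.1, 0.9, -0.6]
grip_width: 0.0328
gripper_force: 39.9
```

```bash
python3 -m jog '[[0,0,0,-0.0015,-0.001,0,0],[0,0,0,-0.0015,0,0.001,0],[0,0,0,0,0,0.001,0],[0,0,0,0,0,0,0],[0,0,0,0,0,0,0]]'
python3 -m jog '[[0,0,0,0,0,0.0005,0],[0,0,0,0,0,0.0005,0],[0,0,0,0,0,0.0005,0],[0,0,0,0,0,0,0]]'
```

```text
time_s: 8.95
position: [0.5646, -0.1406, 0.0273]
tool_rot: [[-0.025, 1.0, 0.0], [1.0, 0.025, -0.0], [-0.0, 0.0, -1.0]]
ft_force: [0.7, 0.1, -0.7]
grip_width: 0.0332
gripper_force: 39.9
time_s: 9.45
position: [0.5645, -0.1406, 0.0259]
tool_rot: [[-0.025, 1.0, 0.0], [1.0, 0.025, -0.0], [-0.0, 0.0, -1.0]]
ft_force: [-0.9, 0.6, -0.5]
grip_width: 0.0329
gripper_force: 40.1
```

```bash
python3 -m jog '[[0,0,0,0,0,0.0005,0],[0,0,0,0,0,0,0],[0,0,0,0,0,0.0005,0],[0,0,0,0,0,0,0]]'

```

```text
time_s: 9.95
position: [0.5645, -0.1406, 0.0258]
tool_rot: [[-0.025, 1.0, 0.0], [1.0, 0.025, -0.0], [-0.0, 0.0, -1.0]]
ft_force: [-3.5, 2.5, 9.7]
grip_width: 0.0329
gripper_force: 41.0
```

```bash
python3 -m jog '[[0,0,0,0,0,0,42],[0,0,0,0,0,0,46],[0,0,0,0,0,0,52],[0,0,0,0,0,0,60],[0,0,0,0,0,0,65],[0,0,0,0,0,0,65],[0,0,0,0,0,0,65],[0,0,0,0,0,-0.005,65],[0,0,0,0,0,-0.01,65],[0,0,0,0,0,-0.02,65]]'
python3 -m jog '[[0,0,0,0,0,-0.03,65],[0,0,0,0,0,-0.04,65],[0,0,0,0,0,-0.04,65],[0,0,0,0.02,0,-0.03,65],[0,0,0,0.03,0,0,100],[0,0,0,0.03,0,0,100],[0,0,0,0.03,0,0,100],[0,0,0,0,0,0,100]]'
python3 - <<'E'
from h import *
goto(.528,.145,.2,15); snap('top','t2'); snap('side','s2')
a=cv2.imread('pics/t2.png')[130:235,335:455]; b=cv2.imread('pics/s2.png')[165:270,320:440]
cv2.imwrite('pics/c2.png',np.hstack([cv2.resize(i,(400,350),interpolation=cv2.INTER_CUBIC) for i in(a,b)]))
E
```

```text
time_s: 11.2
position: [0.5643, -0.1405, 0.0604]
tool_rot: [[-0.024, 1.0, -0.001], [1.0, 0.024, 0.0], [0.0, -0.001, -1.0]]
ft_force: [-0.1, 0.4, -0.2]
grip_width: 0.0553
gripper_force: 0.0
time_s: 12.2
position: [0.5616, -0.029, 0.2007]
tool_rot: [[-0.027, 1.0, 0.001], [1.0, 0.027, -0.0], [-0.0, 0.001, -1.0]]
ft_force: [0.3, 0.1, 0.4]
grip_width: 0.0855
gripper_force: 0.0
t 12.2 p [ 0.5616 -0.029   0.2007] F [0.3 0.1 0.4] w 0.0855 g 0.0
turn [ 8.000e-04  2.000e-04 -2.348e-01] shift after turn [0.1768 0.0125 0.0007]
```

View pics/c2.png

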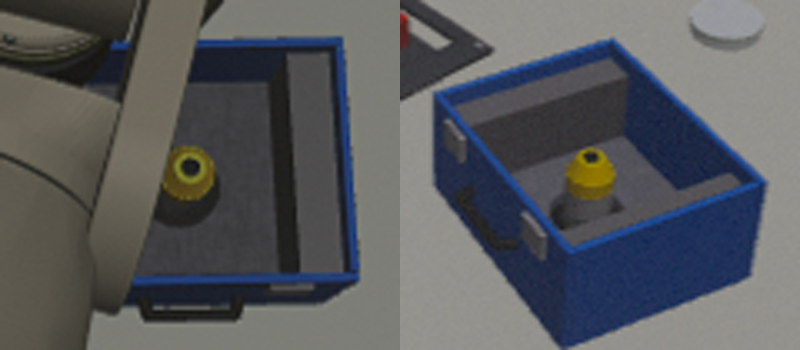

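The objective stands upright in the pocket, with its nose at about (189,167) in the left crop. Next is the plate.

```bash
python3 -m jog '[[0,0,-0.117,0,0,0,100],[0,0,-0.117,0,0,0,100],[0,0,0,0.03,0.002,0,100],[0,0,0,0.035,0.003,0,100],[0,0,0,0.035,0.003,0,100],[0,0,0,0.035,0.002,0,100],[0,0,0,0.025,0.002,0,100],[0,0,0,0.016,0,0,100],[0,0,0,0,0,0,100],[0,0,0,0,0,0,100]]' 60
python3 - <<'E'
from h import *
goto(.528,.145,.2,15); snap('wrist','w3')
print(ray('t2',(391.3,179.7),.068))
E
```

```text
time_s: 13.55
position: [0.5288, 0.1417, 0.1998]
tool_rot: [[-0.255, 0.967, 0.0], [0.967, 0.255, -0.0], [-0.0, 0.0, -1.0]]
ft_force: [0.6, 0.4, 1.1]
grip_width: 0.0854
gripper_force: 0.0
t 13.55 p [0.5288 0.1417 0.1998] F [0.6 0.4 1.1] w 0.0854 g 0.0
turn [ 0.      0.0003 -0.0042] shift after turn [ 0.0034  0.0001 -0.0002]
[ 0.56434384 -0.13967561  0.068     ]
```

View pics/w3.png

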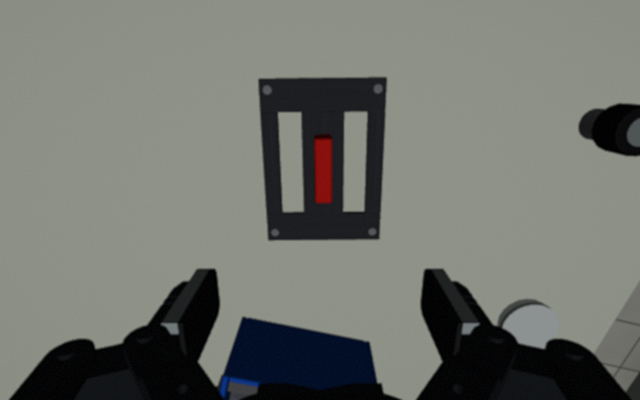

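The bar top runs from (323,138) to (324,204). The plate corners are (259,79), (386,77), (379,239) and (269,240).

```bash
python3 - <<'E'
from h import *
a,b=ray('w3',(323.3,138.5),.034),ray('w3',(323.8,204),.034); d=a-b; m=(a+b)/2
print(a,b,m,np.linalg.norm(d),np.degrees(np.arctan2(-d[0],d[1])))
P=np.array([ray('w3',p,.006) for p in((259,79),(386,77),(379,239),(269,240))]); print(P.mean(0))
for d in(P[0]-P[3],P[1]-P[2]): print(np.degrees(np.arctan2(-d[0],d[1])))
goto(m[0],m[1],.01,14.8)
E
```

```text
[0.52325545 0.17544442 0.034     ] [0.53929638 0.11736217 0.034     ] [0.53127592 0.1464033  0.034     ] 0.06025661592564585 15.438880171880955
[0.53115901 0.14681883 0.006     ]
15.440734955583242
15.616850868359478
t 13.6 p [0.5288 0.1416 0.1998] F [-0.6  0.1 -0.8] w 0.0853 g 0.0
turn [ 0.      0.0002 -0.001 ] shift after turn [0.004  0.0036 0.1898]
```

```bash
python3 -m jog '[[0,0,-0.009,0.004,0.0025,0.03,100],[0,0,0,0,0,0.035,100],[0,0,0,0,0,0.035,100],[0,0,0,0,0,0.035,100],[0,0,0,0,0,0.025,100],[0,0,0,0,0,0.015,100],[0,0,0,0,0,0.012,100],[0,0,0,0,0,0,100],[0,0,0,0,0,0,0],[0,0,0,0,0,0,0]]' 60
python3 -m jog '[[0,0,0,0,0,0,0],[0,0,0,0,0,0,0],[0,0,0,0,0,0,0],[0,0,0,0,0,0,0],[0,0,0,0,0,0,0]]' 60
```

```text
time_s: 14.85
position: [0.5302, 0.1471, 0.0135]
tool_rot: [[-0.264, 0.964, 0.001], [0.964, 0.264, 0.0], [-0.0, 0.001, -1.0]]
ft_force: [-0.2, 0.6, -0.0]
grip_width: 0.0516
gripper_force: 0.0
time_s: 15.48
position: [0.5301, 0.1472, 0.0133]
tool_rot: [[-0.264, 0.964, 0.001], [0.964, 0.264, 0.0], [-0.0, 0.001, -1.0]]
ft_force: [-0.3, 0.0, 6.0]
grip_width: 0.0148
gripper_force: 59.6
```

```bash
python3 -m jog '[[0,0,0,0,0,-0.005,0],[0,0,0,0,0,-0.015,0],[0,0,0,0,0,-0.03,0],[0,0,0,0,0,-0.03,0],[0,0,0,0,0,-0.03,0],[0,0,0,0,0,-0.03,0],[0,0,0,0,0,-0.02,0],[0,0,0.08,0,0,-0.01,0],[0,0,0.08,0,0,0,0],[0,0,0.082,0,0,0,0]]'
python3 -c "
from h import *
goto(.5645,-.140,.13,1.4)"
```

```text
time_s: 16.73
position: [0.5295, 0.1471, 0.1836]
tool_rot: [[-0.023, 1.0, 0.0], [1.0, 0.023, 0.0], [-0.0, 0.0, -1.0]]
ft_force: [-0.4, 0.0, -2.5]
grip_width: 0.0149
gripper_force: 58.8
t 16.725 p [0.5295 0.1471 0.1836] F [-0.4  0.  -2.5] w 0.0149 g 58.8
turn [ 0.0002  0.     -0.0016] shift after turn [-0.2879  0.028   0.0536]
```

```bash
python3 -m jog '[[0,0,0,-0.02,0.002,0,0],[0,0,0,-0.03,0.003,0,0],[0,0,0,-0.04,0.004,0,0],[0,0,0,-0.04,0.004,0,0],[0,0,0,-0.04,0.004,0,0],[0,0,0,-0.04,0.004,0,0],[0,0,0,-0.035,0.003,0,0],[0,0,0,-0.028,0.003,0,0],[0,0,0,-0.015,0.001,0,0],[0,0,0,0,0,0,0]]'
python3 - <<'E'
from h import *
goto(.5645,-.140,.115,1.4); snap('wrist','w4')
E
```

```text
time_s: 17.98
position: [0.5649, -0.1409, 0.1828]
tool_rot: [[-0.025, 1.0, -0.0], [1.0, 0.025, 0.0], [0.0, -0.0, -1.0]]
ft_force: [0.3, 1.3, -2.7]
grip_width: 0.0144
gripper_force: 58.7
t 17.975 p [ 0.5649 -0.1409  0.1828] F [ 0.3  1.3 -2.7] w 0.0144 g 58.7
turn [-0.0003 -0.0002  0.0002] shift after turn [ 0.0009 -0.0003  0.0678]
```

View pics/w4.png

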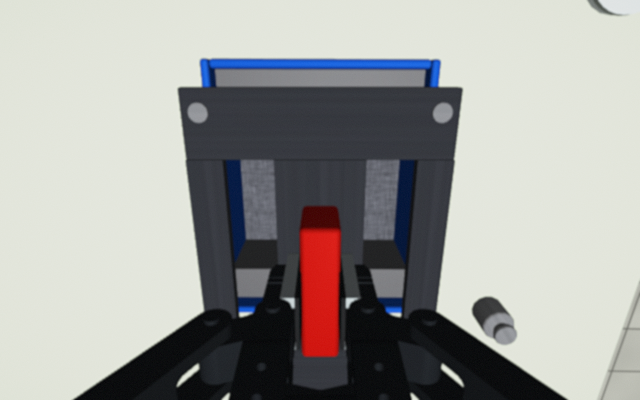

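The plate's far edge corners are at (180,88) and (462,88). The case's far rim corners are at (202,61) and (440,61).

```bash
python3 - <<'E'
from h import *
p=[ray('w4',u,.1755) for u in((180,88),(462,88))]; c=[ray('w4',u,.088) for u in((202,60.5),(440,60.5))]
for q in(p,c): print(q[0].round(4),q[1].round(4),((q[0]+q[1])/2).round(4),np.degrees(np.arctan2(*(q[1]-q[0])[[1,0]])))
E
```

```text
[ 0.5066 -0.0633  0.1755] [ 0.6207 -0.0604  0.1755] [ 0.5636 -0.0618  0.1755] 1.4730808759099003
[ 0.4892 -0.049   0.088 ] [ 0.6379 -0.0452  0.088 ] [ 0.5635 -0.0471  0.088 ] 1.4714374818098404
```

```bash
python3 -m jog '[[0,0,0,0.0005,0,0.015,0],[0,0,0,0,0,0.02,0],[0,0,0,0,0,0.02,0],[0,0,0,0,0,0.015,0],[0,0,0,0,0,0.01,0],[0,0,0,0,0,0.006,0],[0,0,0,0,0,0.003,0],[0,0,0,0,0,0.002,0],[0,0,0,0,0,0.001,0],[0,0,0,0,0,0,0]]'
python3 -m jog '[[0,0,0,0,0,0.001,0],[0,0,0,0,0,0.001,0],[0,0,0,0,0,0.0005,0],[0,0,0,0,0,0,0]]'
```

```text
time_s: 19.27
position: [0.5652, -0.1396, 0.091]
tool_rot: [[-0.025, 1.0, 0.0], [1.0, 0.025, -0.0], [-0.0, 0.0, -1.0]]
ft_force: [-0.3, -0.6, -2.7]
grip_width: 0.0151
gripper_force: 58.8
time_s: 19.77
position: [0.5652, -0.1396, 0.0883]
tool_rot: [[-0.025, 1.0, -0.0], [1.0, 0.025, 0.0], [0.0, -0.0, -1.0]]
ft_force: [-0.1, 0.3, -3.4]
grip_width: 0.0149
gripper_force: 58.8
```

```bash
python3 -m jog '[[0,0,0,0,0,0.0005,0],[0,0,0,0,0,0.0005,0],[0,0,0,0,0,0.0005,0],[0,0,0,0,0,0,0]]'
```

```text
time_s: 20.27
position: [0.5652, -0.1396, 0.0873]
tool_rot: [[-0.026, 1.0, 0.0], [1.0, 0.026, -0.0], [-0.0, 0.0, -1.0]]
ft_force: [-2.1, 0.7, 3.5]
grip_width: 0.0149
gripper_force: 59.6
```

```bash
python3 -m jog '[[0,0,0,0,0,0,22],[0,0,0,0,0,0,26],[0,0,0,0,0,0,32],[0,0,0,0,0,0,45],[0,0,0,0,0,0,55],[0,0,0,0,0,0,55],[0,0,0,0,0,0,55],[0,0,0,0,0,-0.005,55],[0,0,0,0,0,-0.015,55],[0,0,0,0,0,-0.03,55]]'
python3 -m jog '[[0,0,0,0,0,-0.04,55],[0,0,0,0,0,-0.04,55],[0,0,0,0.04,0,-0.02,55],[0,0,0,0.05,0,0,55],[0,0,0,0.05,0,0,55],[0,0,0,0.05,0,0,55],[0,0,0,0.05,0,0,55],[0,0,0,0.03,0,0,55],[0,0,0,0,0,0,55],[0,0,0,0,0,0,55]]'
python3 - <<'E'
from h import *
snap('top','t3'); snap('side','s3')
a=cv2.imread('pics/t3.png')[130:235,335:455]; b=cv2.imread('pics/s3.png')[165:270,320:440]
cv2.imwrite('pics/c3.png',np.hstack([cv2.resize(i,(400,350),interpolation=cv2.INTER_CUBIC) for i in(a,b)]))
E
```

```text
time_s: 21.52
position: [0.5649, -0.1395, 0.1376]
tool_rot: [[-0.025, 1.0, -0.001], [1.0, 0.025, 0.001], [0.001, -0.001, -1.0]]
ft_force: [-0.1, 0.2, -1.0]
grip_width: 0.0468
gripper_force: 0.0
time_s: 22.78
position: [0.5583, 0.1297, 0.2375]
tool_rot: [[-0.025, 1.0, 0.001], [1.0, 0.025, -0.0], [-0.0, 0.001, -1.0]]
ft_force: [-0.1, 0.1, 0.3]
grip_width: 0.0471
gripper_force: 0.0
```

View pics/c3.png

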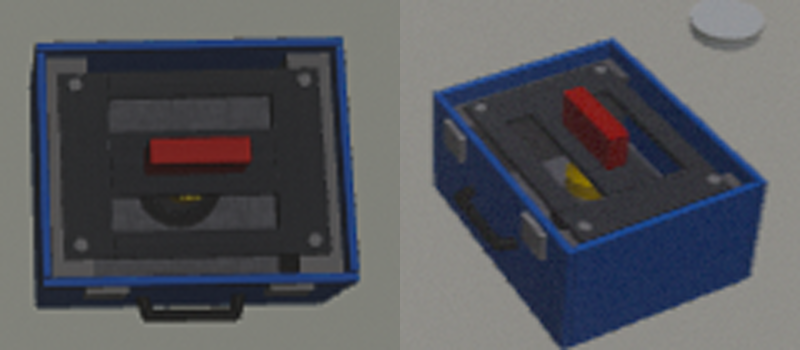

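The plate lies flat on both ledges and is centred, with the bar up at about (200,150) in the left crop and the yellow nose visible under the window. I'm handing it in.

```bash
python3 -c "
from h import *
print(job.close_job())"
```

```text
the job is handed in; nothing more can be done
None
```

I packed the case and handed the job in at about 23 s: the yellow objective is upright in the pocket, the plate lies flat on both ledges with the bar up, and I never went near the blue objective; the hand-in returned no verdict.

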